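# Read the air pressure of the printed blue reservoir

## Task

Check the air pressure in the blue printed reservoir: pick up the gauge and press it fully home on the blue reservoir's valve, so that the pressure pushes the orange rod out of the top of the gauge. Then set the gauge down, not dropped, so that it stands upright and released on the orange-brown plate, with the rod still out to be read.

Things in the scene. Friction and masses are not known exactly. Their poses are not given: they have to be found in the camera images.
- gauge_grip (a point): Grip point of the loose gauge (about 0.2 kg), on its upright axis in its black round barrel, 28 mm across; z up. It is 82 mm above the rim of the foot: an aluminium bell, 48 mm across, 40 mm bore, 42 mm tall, open below. The barrel reaches from 22 mm below to 22 mm above this point; the rod rises out of its top by up to 22 mm, between the fingers: leave room. The gauge stands on the plate at the start.
- rod (a joint): How far the gauge's orange rod (12 mm across) stands out of the barrel's top, in m: 0 = flush, as at the start. Only a valve pushes it out, as its foot lies 17 mm up inside the bell; light friction then keeps the reading when the gauge is lifted off. The blue valve's pressure pushes it out about 18 mm when its pad is fully down, 13 mm when the pad is 4.9 mm down.
- blue_valve (a point): Top centre of the blue ribbed reservoir's brass stem (12 mm across, 92 mm above the bench; z up), bolted down. 8 mm below it lies the face of a black sealing pad, 66 mm across. The bell goes over the stem (centred within 12 mm); its rim pushes the sprung pad 6 mm down to a stop, at about 11 N: then the grip point is 68 mm above this point. Like white and red reservoirs stand 13 cm or more away.
- plate: Flat orange-brown plate fixed to the bench, 130 (x) by 160 (y) by 6 mm thick, where the gauge stands. Origin at the centre of its underside, on the bench; x and y along its sides, z up. The standing gauge's grip point is 88 mm above the bench.
Things that resemble listed ones, but are neither listed nor needed, are in the scene too. What is meant by the plate is not white, and is the larger of those in its own colour.

How it is judged:
On the way, in this order (a step that is already met when the one before it is completed fails the run):
1. the gauge is brought over the blue reservoir's valve with its rod still in (horizontal distance between gauge_grip and blue_valve below 0.02 m and value of joint rod below 0.004 m), for 0.05 s.
2. the gauge is pressed on the blue valve and its rod is pushed out by more than 13 mm (horizontal distance between gauge_grip and blue_valve below 0.02 m and z of gauge_grip in the frame of blue_valve below 0.078 m and value of joint rod above 0.013 m), for 0.1 s.
3. still held, the gauge is lowered to within 20 mm of standing on the plate (x of gauge_grip in the frame of plate between -0.065 and 0.065 m and y of gauge_grip in the frame of plate between -0.08 and 0.08 m and height (world z) of gauge_grip below 0.108 m and contact force between the fingers and gauge above 0.3 N), for 0.05 s.
At the end, for the whole second after the job is handed in: The gauge stands upright (within 7 degrees) and at rest on the orange-brown plate, its centre within the plate's edges, released, with its rod still at least 12 mm out (x of gauge_grip in the frame of plate between -0.065 and 0.065 m and y of gauge_grip in the frame of plate between -0.08 and 0.08 m and height (world z) of gauge_grip between 0.083 and 0.093 m and angle between gauge_grip's own z axis and vertical below 0.12 rad and value of joint rod above 0.012 m and linear speed of gauge below 0.03 m/s and not (contact force between the fingers and gauge above 0.1 N)); the robot touches nothing.
It also fails if it takes over 45 s, if anything falls off the work surface, if the arm or the gripper's body presses on something with over 40 N, if the wrist force passes 120 N, or if a joint passes its speed limit or range.

## Robot

A 6-joint arm with a two-finger parallel gripper is mounted at the origin on the work surface. World frame = base frame: x ahead of the robot, y to its left, z up, the work surface at z = 0. Lengths are in m, angles in rad, forces in N, time in s.
With the tool pointing down it reaches from about 0.375 to 0.975 m from the base axis. Payload 3.8 kg.
Tool frame: the origin (TCP) lies on the centre line of the jaws, within the pads' length; the fingertips stand 14 mm ahead of it and the grasp point (between the pads) lies 5 mm behind it; x points along the fingers, y is the direction in which the jaws open and shut, and the axes are right-handed (so a half turn about x gives the same grasp; the last joint's range is limited). The gripper opens to 85 mm and grips with 20 to 120 N. Pads are 22 mm wide; open, the fingers measure 114 mm over their backs; the gripper's body (76 mm by 85 mm) begins 54 mm behind the grasp point. The pads swing forward as they close: fully open they stand 13 mm farther back than shut.
Start: joints at [-1.367, 0.264, 1.604, -0, 1.274, -0.037], TCP at [0.161, -0.656, 0.245] pointing down, gripper open.
Joint ranges: [-2.63, 2.63], [-0.94, 2.18], [0.31, 2.57], [-1.31, 4.45], [0, 2.66], [-2.55, 2.55]. Speed limits (rad/s): [2.57, 2.57, 3.14, 3.14, 3.14, 3.14].

## Interface

Orientations are given as a rotation vector (axis times angle).
In Python, from workcell import bot gives the robot as it stands.
- The arm moves only by the shell command python3 -m creep 'ROWS' [FORCE]. ROWS is JSON, a list of rows, each an object with "grip": the finger opening in cm, from 0 to 8.54; "dp": the shift along the tool's x, y, z in cm, a list of three; "rotation": the turn, a rotation vector about the tool's x, y, z in rad, a list of three. A call has 1 to 5 rows; each row is the pose to reach, as a shift and turn from the pose commanded when the call began, along the tool's axes at that moment; what a row does not reach only later rows make up. A row lasts 1/12 s, in which the tool goes at most 41.7 mm and 7.16 degrees, less where a joint would pass 70% of its speed; a pose out of reach is approached as far as the arm can. A call with a gripper value outside its range is refused whole. The fingers move at their own pace and stop on an object; FORCE is the grip in N (left out, the last holds). Time passes only in rows, so rows that repeat a pose let the fingers close. It gives the time, the measured TCP pose, the force and the opening at its end, in the units of the state.
- bot.read_state(): the state, without advancing time (a new reading comes with each control period).
- bot.read_camera(name): name is "scene" or "side" or "wrist"; returns (picture, depth): 480x640x3 uint8, red, green, blue; 480x640 float32, m along the optical axis (not along the pixel's ray), 0 where there is no reading.
- bot.get_calibration(name): a dict with "fx", "fy", "cx", "cy" (pixels), "dist" ([k1, k2, p1, p2, k3] as OpenCV has them; the pictures are not rectified), "rvec" (rotation vector, rad) and "tvec" (3), from world to camera coordinates, as OpenCV has them. Camera axes: x right, y down, z forward; pixel columns grow to the right and rows downward; lengths in m; the calibration is good to about 2 mm. A picture is of the moment at which its call begins: read the wrist's pose just before it. get_calibration takes no time and is no camera call; for the wrist camera it gives the pose at the moment of the call.
- bot.finish_job(): hands the job in, once; it reports no verdict.
The state is a dict: "time": time; "q": joint angles; "joint_vel": joint speeds; "joint_torque": joint torques, N m; "tool_pos": TCP position; "tcp_rot": TCP orientation; "wrist_force": force on the tool from outside, world axes, zero at the start; "torque": the same for the moment, N m; "width": opening from 0.0 (shut) to 1.0 (fully open).
Only numpy, scipy, OpenCV 4.12 (cv2) and the standard library are available. Lean on these libraries where they do the work, as an engineer would, in place of code of your own. Each camera call takes 0.05 s, during which the arm holds its last target.

## Working session

There is one attempt and no reset: what is moved stays moved. The work goes in short steps, Python scripts to look and compute and a shell command to move; the robot and the scene stay as the last step left them, time stands still between calls to the robot, and variables do not carry over. Pictures are saved under pics/ and viewed, and the job is handed in when it is done.

```bash
ls; mkdir -p pics
cat > h.py <<'E'
import numpy as np,cv2
from workcell import bot
def cal(n):
    c=bot.get_calibration(n);K=np.array([[c['fx'],0,c['cx']],[0,c['fy'],c['cy']],[0,0,1.]])
    R=cv2.Rodrigues(np.array(c['rvec'],float))[0];return K,np.array(c['dist'],float),R,np.array(c['tvec'],float)
def ray(C,u,v):
    K,d,R,t=C;p=cv2.undistortPoints(np.array([[[u,v]]],float),K,d)[0,0]
    return -R.T@t,R.T@np.array([p[0],p[1],1])
def onz(C,u,v,z):
    o,d=ray(C,u,v);return o+d*(z-o[2])/d[2]
def pt(C,u,v,dep):
    o,d=ray(C,u,v);return o+d*dep
E
python3 - <<'E'
from h import *
import pickle
print(bot.read_state())
for n in("scene","side","wrist"):
    C=cal(n);p,d=bot.read_camera(n);cv2.imwrite(f"pics/{n}0.png",p[:,:,::-1]);pickle.dump((C,p,d),open(f"{n}0.pkl","wb"))
    print(n,-C[2].T@C[3])
E
```

```text
pics
{'time': 0.0, 'q': array([-1.36688347e+00,  2.64781826e-01,  1.60539602e+00, -1.19586856e-06,
        1.27368922e+00, -3.68890293e-02]), 'joint_vel': array([-1.04583201e-03,  6.20565097e-05, -9.02212067e-04,  7.79338968e-04,
        1.16533616e-03,  6.73002149e-04]), 'joint_torque': array([-1.69243864e-03, -5.15113842e+01, -3.67318761e+01,  2.26335158e-05,
        1.30405274e-02, -9.65331111e-06]), 'tool_pos': array([ 0.16083667, -0.65482987,  0.24393078]), 'tcp_rot': array([ 2.0943266 ,  0.25580001, -2.09472927]), 'wrist_force': array([0.1701666 , 0.86378472, 0.74016183]), 'torque': array([ 0.01365526,  0.02833071, -0.00126669]), 'width': 1.000278228790593}
scene [ 1.25273305 -0.07076071  0.57373072]
side [0.45771504 0.62211446 0.63662296]
wrist [ 0.22887428 -0.63887269  0.37250343]
```

View pics/scene0.png

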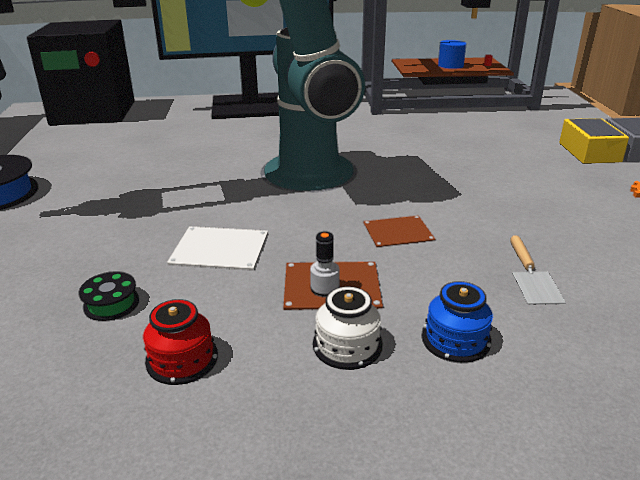

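View pics/side0.png

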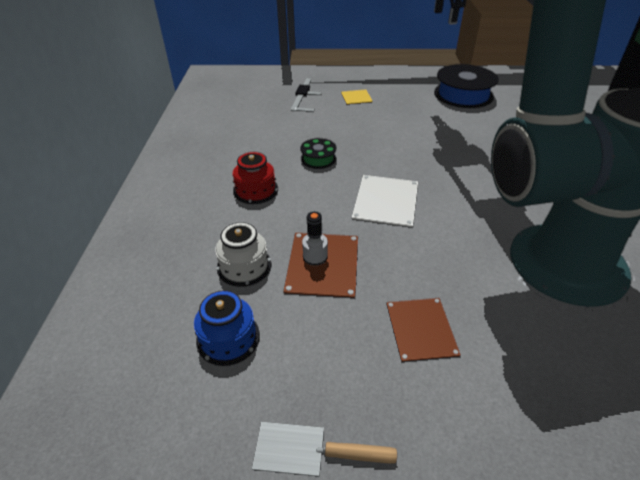

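View pics/wrist0.png

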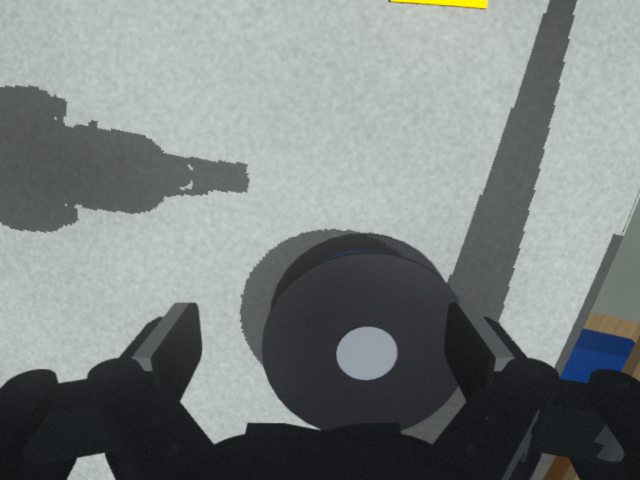

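The scene view shows the gauge at about (325,240), standing on the larger brown plate at (333,285). The smaller brown plate at (398,230) is a decoy, and so is the white one. The blue reservoir's stem is at (463,291), and white (348,297) and red (172,310) stand to its left. The other blue things are a spool at (10,180) and a cylinder on a shelf, neither of which is a ribbed reservoir. Next I'll measure these and enlarge the view.

Run:
```python
from h import *
import pickle
D={n:pickle.load(open(n+"0.pkl","rb")) for n in("scene","side")}
def blobs(n,box,lo,hi,z,name,minA=8):
    C,p,d=D[n];x0,y0,x1,y1=box
    hsv=cv2.cvtColor(p,cv2.COLOR_RGB2HSV)[y0:y1,x0:x1]
    m=cv2.inRange(hsv,lo,hi);k,l,s,c=cv2.connectedComponentsWithStats(m)
    for i in range(1,k):
        if s[i,4]>=minA:
            u,v=c[i]+[x0,y0];print(n,name,s[i,4],(round(u,1),round(v,1)),'onz',onz(C,u,v,z).round(4),'depth',pt(C,u,v,d[int(round(v)),int(round(u))]).round(4))
org=((3,170,130),(14,255,255));br=((8,60,110),(28,200,255))
blobs("scene",(312,228,338,246),*org,.110,"rod");blobs("side",(303,207,327,228),*org,.110,"rod")
blobs("scene",(453,284,474,300),*br,.092,"stem");blobs("side",(208,296,232,314),*br,.092,"stem")
for n,box in(("scene",(280,255,385,312)),("side",(280,228,362,300))):
    C,p,d=D[n];x0,y0,x1,y1=box
    m=cv2.inRange(cv2.cvtColor(p,cv2.COLOR_RGB2HSV)[y0:y1,x0:x1],(3,120,40),(14,255,200))
    cs=max(cv2.findContours(m,0,2)[0],key=cv2.contourArea)
    q=cv2.approxPolyDP(cv2.convexHull(cs),4,True)[:,0]+[x0,y0]
    print(n,"plate",[(tuple(map(int,a)),onz(C,*map(float,a),.006)[:2].round(3).tolist()) for a in q])
ims=[cv2.resize(D["scene"][1][220:320,280:400],None,fx=4,fy=4),cv2.resize(D["scene"][1][270:370,410:500],None,fx=4,fy=4)]
cv2.imwrite("pics/crop1.png",np.hstack(ims)[:,:800,::-1])
```

```text
scene rod 31 (np.float64(324.4), np.float64(234.7)) onz [ 0.4849 -0.0049  0.11  ] depth [ 0.4867 -0.005   0.1111]
side rod 27 (np.float64(313.8), np.float64(215.1)) onz [ 0.4865 -0.0076  0.11  ] depth [ 0.4864 -0.0056  0.1117]
scene stem 43 (np.float64(462.8), np.float64(291.7)) onz [0.6292 0.1787 0.092 ] depth [0.6315 0.1778 0.0938]
side stem 26 (np.float64(219.5), np.float64(303.6)) onz [0.6242 0.1814 0.092 ] depth [0.6237 0.1828 0.0937]
scene plate [((312, 263), [0.408, -0.021]), ((325, 302), [0.523, -0.008]), ((317, 308), [0.538, -0.022]), ((284, 309), [0.536, -0.074]), ((287, 263), [0.404, -0.065])]
side plate [((295, 236), [0.528, -0.065]), ((356, 240), [0.405, -0.055]), ((352, 297), [0.417, 0.094]), ((284, 291), [0.539, 0.081])]
```

View pics/crop1.png

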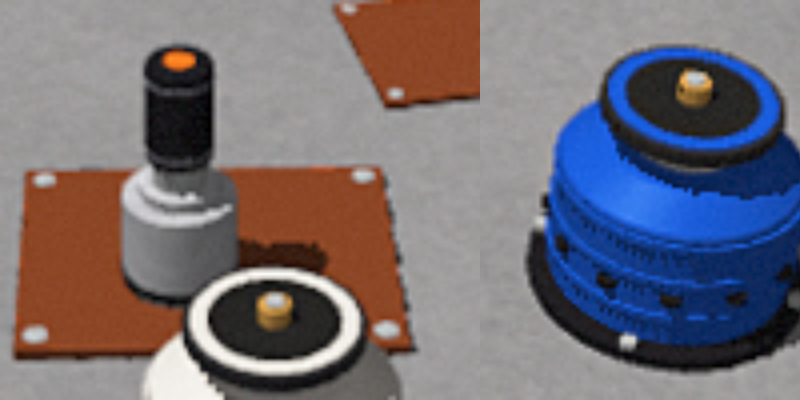

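```bash
cat >> h.py <<'E'
def goto(*targets):
    s=bot.read_state();R=cv2.Rodrigues(s['tcp_rot'])[0]
    print('t',s['time'],'pos',s['tool_pos'].round(4),'F',s['wrist_force'].round(2),'w',round(s['width'],3));print('R',R.round(3).tolist())
    down=R[:,0];w=np.cross(down,[0,0,-1.]);print('tilt fix rotvec(tool)',(R.T@w).round(4))
    for t in targets: print(t,'dp cm',(100*R.T@(np.array(t)-s['tool_pos'])).round(2))
E
python3 - <<'E'
from h import *
goto((.486,-.006,.20),(.486,-.006,.083))
E
```

```text
t 0.15 pos [ 0.1608 -0.655   0.2442] F [0.48 0.3  0.8 ] w 0.997
R [[-0.0, 0.238, -0.971], [0.002, -0.971, -0.238], [-1.0, -0.002, -0.0]]
tilt fix rotvec(tool) [ 0.     -0.0001  0.0018]
(0.486, -0.006, 0.2) dp cm [  4.53 -55.26 -47.05]
(0.486, -0.006, 0.083) dp cm [ 16.23 -55.24 -47.05]
```

```bash
python3 -m creep '[{"grip":8.5,"dp":[0,-2.8,-2.4],"rotation":[0,0,0]},{"grip":8.5,"dp":[0,-5.6,-4.8],"rotation":[0,0,0]},{"grip":8.5,"dp":[0,-8.4,-7.2],"rotation":[0,0,0]},{"grip":8.5,"dp":[0,-11.2,-9.6],"rotation":[0,0,0]},{"grip":8.5,"dp":[0,-14,-12],"rotation":[0,0,0]}]' 40
python3 -m creep '[{"grip":8.5,"dp":[0,-2.8,-2.4],"rotation":[0,0,0]},{"grip":8.5,"dp":[0,-5.6,-4.8],"rotation":[0,0,0]},{"grip":8.5,"dp":[0,-8.4,-7.2],"rotation":[0,0,0]},{"grip":8.5,"dp":[0,-11.2,-9.6],"rotation":[0,0,0]},{"grip":8.5,"dp":[0,-14,-12],"rotation":[0,0,0]}]'
python3 -m creep '[{"grip":8.5,"dp":[0,-2.8,-2.4],"rotation":[0,0,0]},{"grip":8.5,"dp":[0,-5.6,-4.8],"rotation":[0,0,0]},{"grip":8.5,"dp":[0,-8.4,-7.2],"rotation":[0,0,0]},{"grip":8.5,"dp":[0,-11.2,-9.6],"rotation":[0,0,0]},{"grip":8.5,"dp":[0,-12,-10],"rotation":[0,0,0]}]'
python3 - <<'E'
from h import *
goto((.486,-.006,.24),(.486,-.006,.083))
E
```

```text
time: 0.57
tool_pos: [0.2444, -0.4892, 0.2447]
tcp_rot: [2.094, 0.254, -2.094]
wrist_force: [1.4, 0.0, 0.5]
width: 0.998
time: 0.98
tool_pos: [0.3275, -0.3245, 0.2451]
tcp_rot: [2.094, 0.253, -2.094]
wrist_force: [0.4, 0.2, 0.7]
width: 0.994
time: 1.4
tool_pos: [0.3972, -0.182, 0.2452]
tcp_rot: [2.094, 0.259, -2.091]
wrist_force: [-0.7, -0.7, 0.0]
width: 0.996
t 1.4 pos [ 0.3972 -0.182   0.2452] F [-0.72 -0.7   0.05] w 0.996
R [[0.001, 0.242, -0.97], [0.002, -0.97, -0.242], [-1.0, -0.002, -0.002]]
tilt fix rotvec(tool) [ 0.     -0.0016  0.0017]
(0.486, -0.006, 0.24) dp cm [  0.57 -14.93 -12.87]
(0.486, -0.006, 0.083) dp cm [ 16.27 -14.9  -12.85]
```

```bash
python3 -m creep '[{"grip":8.5,"dp":[0,-3,-2.6],"rotation":[0,0,0]},{"grip":8.5,"dp":[0,-6,-5.2],"rotation":[0,0,0]},{"grip":8.5,"dp":[0,-9,-7.8],"rotation":[0,0,0]},{"grip":8.5,"dp":[0,-12,-10.4],"rotation":[0,0,0]},{"grip":8.5,"dp":[0,-14,-12.2],"rotation":[0,0,0]}]' 
python3 -m creep '[{"grip":8.5,"dp":[0,0,0],"rotation":[0,0,0]},{"grip":8.5,"dp":[0,0,0],"rotation":[0,0,0]}]'
python3 - <<'E'
from h import *
C=cal("wrist");p,d=bot.read_camera("wrist");cv2.imwrite("pics/w1.png",p[:,:,::-1])
hsv=cv2.cvtColor(p,cv2.COLOR_RGB2HSV);m=cv2.inRange(hsv,(3,170,130),(14,255,255));k,l,s,c=cv2.connectedComponentsWithStats(m)
for i in range(1,k):
    if s[i,4]>60: print(s[i],c[i].round(1),onz(C,*c[i],.110).round(4),d[int(c[i][1]),int(c[i][0])],pt(C,*c[i],d[int(c[i][1]),int(c[i][0])]).round(4))
goto((.486,-.006,.083))
E
```

```text
time: 1.82
tool_pos: [0.4816, -0.0185, 0.2452]
tcp_rot: [2.094, 0.255, -2.093]
wrist_force: [0.2, -0.3, -0.0]
width: 0.989
time: 1.98
tool_pos: [0.4809, -0.0203, 0.2449]
tcp_rot: [2.09, 0.256, -2.093]
wrist_force: [-0.4, -0.8, 0.0]
width: 0.99
[ 209  127   87   40 1623] [251.  150.4] [0.5188 0.0348 0.11  ] 0.35968313 [0.507  0.0498 0.007 ]
[ 192  189  172   87 7255] [274.4 231.4] [0.4712 0.0095 0.11  ] 0.38122252 [0.4403 0.0147 0.0056]
[  54  276  113   87 6474] [100.7 317.8] [0.3779 0.118  0.11  ] 0.40685326 [0.3096 0.1666 0.0048]
t 2.0333 pos [ 0.4805 -0.0212  0.2449] F [ 0.09 -0.3   0.77] w 0.993
R [[-0.001, 0.24, -0.971], [-0.001, -0.971, -0.24], [-1.0, 0.0, 0.001]]
tilt fix rotvec(tool) [ 0.      0.0014 -0.0004]
(0.486, -0.006, 0.083) dp cm [16.18 -1.35 -0.92]
```

View pics/w1.png

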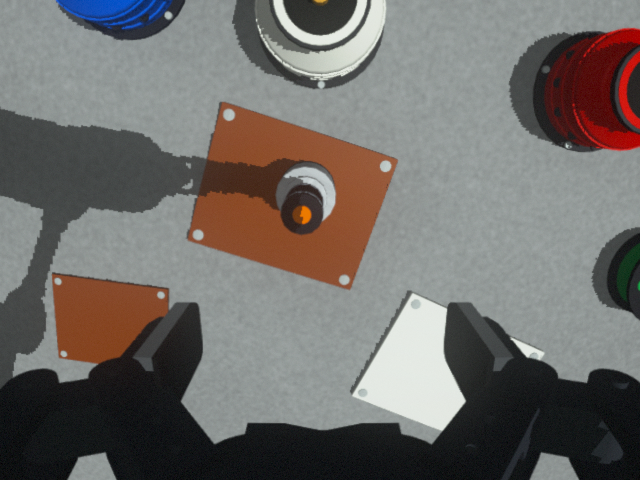

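The wrist view shows the gauge's orange rod at about (304,214) on the large plate. The plate's screws are at (229,115), (386,166), (344,280) and (198,235).

Run:
```python
from h import *
C=cal("wrist")
p=cv2.imread("pics/w1.png")[:,:,::-1]
m=cv2.inRange(cv2.cvtColor(p[200:228,290:316].copy(),cv2.COLOR_RGB2HSV),(8,200,150),(20,255,255))
M=cv2.moments(m,True);u,v=M['m10']/M['m00']+290,M['m01']/M['m00']+200
print(u,v,onz(C,u,v,.11))
sc=[onz(C,*a,.007)[:2] for a in((229,115),(386,166),(344,280),(198,235))]
print(np.round(sc,4).tolist(),np.mean(sc,0))
```

```text
305.136690647482 214.27338129496403 [ 0.48677839 -0.00833861  0.11      ]
[[0.5316, 0.0733], [0.5217, -0.0684], [0.4096, -0.0598], [0.4201, 0.0815]] [0.47074029 0.00662696]
```

```bash
python3 -m creep '[{"grip":8.5,"dp":[2,-1.3,-0.9],"rotation":[0,0,0]},{"grip":8.5,"dp":[5,-1.3,-0.9],"rotation":[0,0,0]},{"grip":8.5,"dp":[7.5,-1.3,-0.9],"rotation":[0,0,0]},{"grip":8.5,"dp":[9,-1.3,-0.9],"rotation":[0,0,0]},{"grip":8.5,"dp":[9,-1.3,-0.9],"rotation":[0,0,0]}]'
python3 - <<'E'
from h import *
C=cal("wrist");p,d=bot.read_camera("wrist");cv2.imwrite("pics/w2.png",p[:,:,::-1])
goto((.4863,-.0065,.085))
E
```

```text
time: 2.45
tool_pos: [0.4825, -0.0076, 0.1511]
tcp_rot: [2.086, 0.252, -2.104]
wrist_force: [-0.7, -0.2, -0.8]
width: 0.993
t 2.5 pos [ 0.4841 -0.0076  0.1532] F [ 0.05  0.33 -0.75] w 1.0
R [[-0.005, 0.236, -0.972], [-0.0, -0.972, -0.236], [-1.0, -0.001, 0.005]]
tilt fix rotvec(tool) [0.     0.005  0.0011]
(0.4863, -0.0065, 0.085) dp cm [ 6.82 -0.05 -0.27]
```

View pics/w2.png

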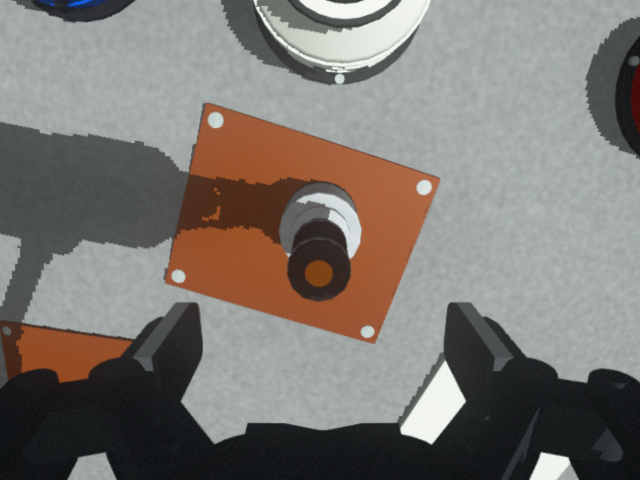

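The gauge sits centred between the jaws (rod at 319,272; jaw pads at about 200 and 447). I'll go down and close.

```bash
python3 -m creep '[{"grip":8.5,"dp":[2.5,0,-0.1],"rotation":[0,0,0]},{"grip":8.5,"dp":[5,0,-0.1],"rotation":[0,0,0]},{"grip":8.5,"dp":[6.3,0,-0.1],"rotation":[0,0,0]},{"grip":8.5,"dp":[6.8,0,-0.1],"rotation":[0,0,0]},{"grip":8.5,"dp":[6.8,0,-0.1],"rotation":[0,0,0]}]' 
python3 -m creep '[{"grip":8.5,"dp":[0,0,0],"rotation":[0,0,0]}]'
python3 - <<'E'
from h import *
C=cal("wrist");p,d=bot.read_camera("wrist");cv2.imwrite("pics/w3.png",p[:,:,::-1])
C=cal("scene");p,d=bot.read_camera("scene");cv2.imwrite("pics/s3.png",cv2.resize(p[180:340,220:420,::-1],None,fx=4,fy=4)[:600])
goto((.4863,-.0065,.085))
E
```

```text
time: 2.92
tool_pos: [0.4873, -0.0067, 0.0874]
tcp_rot: [2.093, 0.252, -2.095]
wrist_force: [-0.4, -0.4, -0.1]
width: 0.994
time: 3.0
tool_pos: [0.4886, -0.0065, 0.0888]
tcp_rot: [2.096, 0.252, -2.092]
wrist_force: [-0.6, 0.1, -0.4]
width: 0.991
t 3.1 pos [ 0.4891 -0.0063  0.0892] F [-0.03 -0.6  -0.3 ] w 0.994
R [[0.003, 0.238, -0.971], [-0.0, -0.971, -0.238], [-1.0, 0.001, -0.003]]
tilt fix rotvec(tool) [ 0.     -0.0033 -0.0011]
(0.4863, -0.0065, 0.085) dp cm [ 0.42 -0.05  0.28]
```

View pics/w3.png

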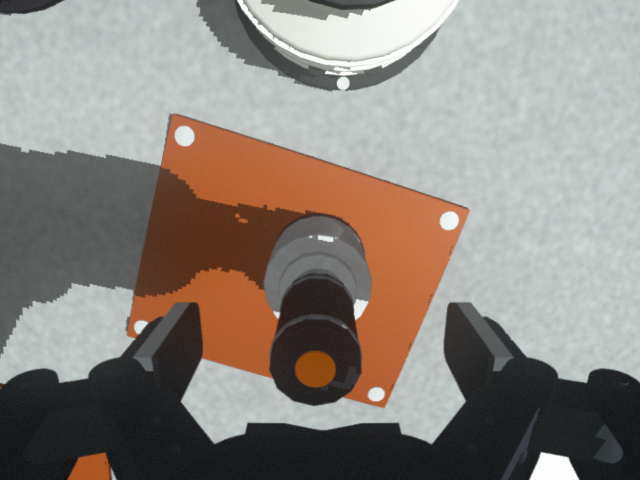

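View pics/s3.png

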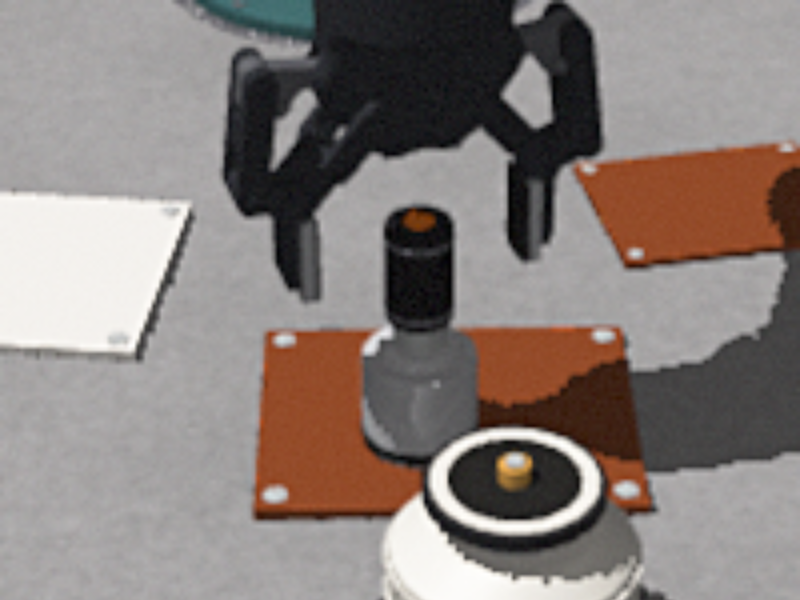

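```bash
python3 -m creep '[{"grip":8.5,"dp":[0.4,0,0.2],"rotation":[0,0,0]},{"grip":5,"dp":[0.4,0,0.2],"rotation":[0,0,0]},{"grip":2.4,"dp":[0.4,0,0.2],"rotation":[0,0,0]},{"grip":2,"dp":[0.4,0,0.2],"rotation":[0,0,0]},{"grip":2,"dp":[0.4,0,0.2],"rotation":[0,0,0]}]' 45
python3 -m creep '[{"grip":2,"dp":[0,0,0],"rotation":[0,0,0]},{"grip":2,"dp":[0,0,0],"rotation":[0,0,0]},{"grip":2,"dp":[0,0,0],"rotation":[0,0,0]},{"grip":2,"dp":[0,0,0],"rotation":[0,0,0]}]'
python3 - <<'E'
from h import *
C=cal("wrist");p,d=bot.read_camera("wrist");cv2.imwrite("pics/w4.png",p[:,:,::-1])
goto((.4863,-.0065,.085))
E
```

```text
time: 3.52
tool_pos: [0.4856, -0.0063, 0.0835]
tcp_rot: [2.094, 0.253, -2.093]
wrist_force: [-0.9, 0.2, 0.3]
width: 0.449
time: 3.85
tool_pos: [0.4856, -0.0063, 0.0834]
tcp_rot: [2.094, 0.253, -2.093]
wrist_force: [-1.0, 0.4, 0.5]
width: 0.318
t 3.9 pos [ 0.4856 -0.0063  0.0834] F [0.23 0.44 0.68] w 0.317
R [[0.0, 0.238, -0.971], [0.0, -0.971, -0.238], [-1.0, -0.0, -0.0]]
tilt fix rotvec(tool) [ 0.     -0.0002  0.    ]
(0.4863, -0.0065, 0.085) dp cm [-0.16  0.03 -0.06]
```

View pics/w4.png

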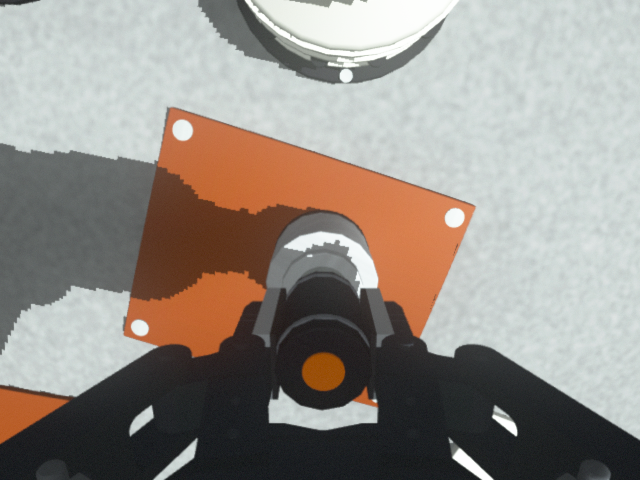

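Gripped: the opening is 27 mm and the rod is still flush. I'll lift and carry it.

```bash
python3 -m creep '[{"grip":2,"dp":[-1.5,0,0],"rotation":[0,0,0]},{"grip":2,"dp":[-4,0,0],"rotation":[0,0,0]},{"grip":2,"dp":[-7,0,0],"rotation":[0,0,0]},{"grip":2,"dp":[-10,0,0],"rotation":[0,0,0]},{"grip":2,"dp":[-13,0,0],"rotation":[0,0,0]}]'
python3 - <<'E'
from h import *
goto((.626,.179,.22),(.56,.08,.22))
E
```

```text
time: 4.32
tool_pos: [0.4845, -0.0064, 0.2135]
tcp_rot: [2.091, 0.254, -2.096]
wrist_force: [-0.1, 0.2, -2.3]
width: 0.315
t 4.3167 pos [ 0.4845 -0.0064  0.2135] F [-0.09  0.17 -2.31] w 0.315
R [[-0.002, 0.238, -0.971], [0.0, -0.971, -0.238], [-1.0, -0.001, 0.002]]
tilt fix rotvec(tool) [0.     0.0021 0.0006]
(0.626, 0.179, 0.22) dp cm [ -0.68 -14.63 -18.16]
(0.56, 0.08, 0.22) dp cm [-0.67 -6.59 -9.39]
```

```bash
python3 -m creep '[{"grip":2,"dp":[-0.5,-2.5,-1.7],"rotation":[0,0,0]},{"grip":2,"dp":[-1,-5.8,-4],"rotation":[0,0,0]},{"grip":2,"dp":[-1,-9.1,-6.3],"rotation":[0,0,0]},{"grip":2,"dp":[-1,-12.4,-8.6],"rotation":[0,0,0]},{"grip":2,"dp":[-1,-15,-10.5],"rotation":[0,0,0]}]'
python3 -m creep '[{"grip":2,"dp":[0,-0.8,-0.5],"rotation":[0,0,0]},{"grip":2,"dp":[0,-0.8,-0.5],"rotation":[0,0,0]},{"grip":2,"dp":[0,-0.8,-0.5],"rotation":[0,0,0]}]'
python3 - <<'E'
from h import *
C=cal("wrist");p,d=bot.read_camera("wrist");cv2.imwrite("pics/w5.png",p[:,:,::-1])
m=cv2.inRange(cv2.cvtColor(p,cv2.COLOR_RGB2HSV),(12,70,110),(28,220,255))
k,l,s,c=cv2.connectedComponentsWithStats(m)
for i in range(1,k):
    if s[i,4]>60: print(s[i],c[i].round(1),onz(C,*c[i],.092).round(4),pt(C,*c[i],d[int(c[i][1]),int(c[i][0])]).round(4))
goto((.626,.179,.22))
E
```

```text
time: 4.73
tool_pos: [0.552, 0.1668, 0.2228]
tcp_rot: [2.093, 0.254, -2.094]
wrist_force: [0.8, -0.6, -2.7]
width: 0.315
time: 4.98
tool_pos: [0.5539, 0.1732, 0.2221]
tcp_rot: [2.09, 0.254, -2.095]
wrist_force: [-0.4, -0.5, -1.9]
width: 0.318
[328 105  20  21 209] [337.7 115.2] [0.6251 0.1811 0.092 ] [0.6251 0.1811 0.0926]
[572 177  20  20 211] [580.2 185.9] [0.6226 0.0182 0.092 ] [0.6226 0.0185 0.0925]
[  66  251   34   96 2025] [ 82.  299.2] [0.465  0.3237 0.092 ] [0.4205 0.3617 0.0187]
t 5.0333 pos [0.5538 0.1725 0.2223] F [-0.25 -0.53 -2.67] w 0.316
R [[-0.002, 0.239, -0.971], [-0.001, -0.971, -0.239], [-1.0, 0.001, 0.002]]
tilt fix rotvec(tool) [ 0.      0.0024 -0.0008]
(0.626, 0.179, 0.22) dp cm [ 0.21  1.09 -7.17]
```

View pics/w5.png

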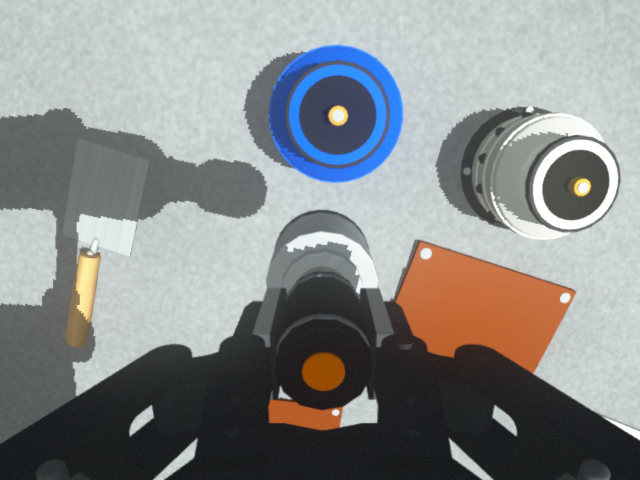

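Blue stem found at (338,115), which casts to (0.625, 0.181, 0.092), in agreement with the other cameras. I'll move over it and look.

```bash
python3 -m creep '[{"grip":2,"dp":[0,0.4,-2.5],"rotation":[0,0,0]},{"grip":2,"dp":[0,0.8,-5.5],"rotation":[0,0,0]},{"grip":2,"dp":[0,1,-7.1],"rotation":[0,0,0]},{"grip":2,"dp":[0.5,1,-7.1],"rotation":[0,0,0]},{"grip":2,"dp":[1.2,1,-7.1],"rotation":[0,0,0]}]' 70
python3 -m creep '[{"grip":2,"dp":[1.2,0,0],"rotation":[0,0,0]},{"grip":2,"dp":[2,0,0],"rotation":[0,0,0]},{"grip":2,"dp":[2,0,0],"rotation":[0,0,0]},{"grip":2,"dp":[2,0,0],"rotation":[0,0,0]}]'
python3 - <<'E'
from h import *
for n in("scene","side"):
    p,d=bot.read_camera(n);q=p[200:380,380:580] if n=="scene" else p[150:370,120:340]
    cv2.imwrite(f"pics/{n}6.png",cv2.resize(q[:,:,::-1],None,fx=2.7,fy=2.7))
goto((.6255,.180,.18),(.6255,.180,.155))
E
```

```text
time: 5.45
tool_pos: [0.6265, 0.1788, 0.2114]
tcp_rot: [2.095, 0.251, -2.094]
wrist_force: [-0.8, 0.2, -2.4]
width: 0.31
time: 5.78
tool_pos: [0.6243, 0.18, 0.1896]
tcp_rot: [2.09, 0.253, -2.097]
wrist_force: [1.6, 0.1, -2.6]
width: 0.311
t 5.8833 pos [0.6257 0.1805 0.1915] F [ 0.86 -0.47 -1.95] w 0.311
R [[0.0, 0.239, -0.971], [0.0, -0.971, -0.239], [-1.0, 0.0, -0.0]]
tilt fix rotvec(tool) [ 0.     -0.0001 -0.    ]
(0.6255, 0.18, 0.18) dp cm [1.15 0.05 0.03]
(0.6255, 0.18, 0.155) dp cm [3.65 0.04 0.03]
```

View pics/scene6.png

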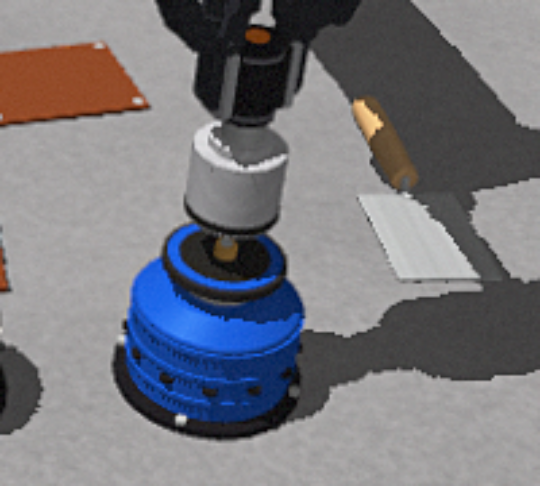

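View pics/side6.png

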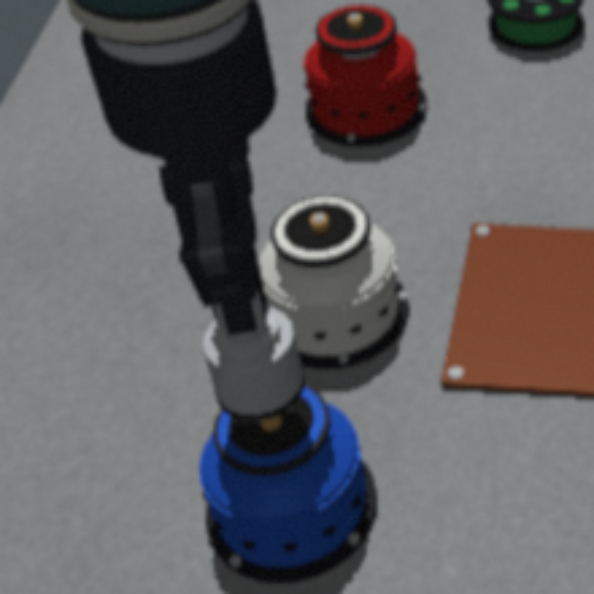

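Both views show the bell centred over the blue stem with the rod flush. I'll descend to just before the pad.

```bash
python3 -m creep '[{"grip":2,"dp":[0.6,0,0],"rotation":[0,0,0]},{"grip":2,"dp":[1.4,0,0],"rotation":[0,0,0]},{"grip":2,"dp":[2.1,0,0],"rotation":[0,0,0]},{"grip":2,"dp":[2.5,0,0],"rotation":[0,0,0]},{"grip":2,"dp":[2.6,0,0],"rotation":[0,0,0]}]'
python3 -m creep '[{"grip":2,"dp":[0,0,0],"rotation":[0,0,0]}]'
python3 - <<'E'
from h import *
goto((.6255,.180,.1555))
E
```

```text
time: 6.3
tool_pos: [0.6249, 0.1803, 0.1633]
tcp_rot: [2.09, 0.253, -2.096]
wrist_force: [-0.7, -0.2, -2.4]
width: 0.311
time: 6.38
tool_pos: [0.6255, 0.1804, 0.1642]
tcp_rot: [2.092, 0.253, -2.095]
wrist_force: [-0.2, 0.6, -1.0]
width: 0.317
t 6.3833 pos [0.6255 0.1804 0.1642] F [-0.23  0.64 -1.01] w 0.317
R [[-0.002, 0.239, -0.971], [-0.0, -0.971, -0.239], [-1.0, 0.0, 0.002]]
tilt fix rotvec(tool) [ 0.      0.0018 -0.    ]
(0.6255, 0.18, 0.1555) dp cm [0.87 0.04 0.  ]
```

```bash
python3 -m creep '[{"grip":2,"dp":[0.2,0,0],"rotation":[0,0,0]},{"grip":2,"dp":[0.4,0,0],"rotation":[0,0,0]},{"grip":2,"dp":[0.6,0,0],"rotation":[0,0,0]},{"grip":2,"dp":[0.8,0,0],"rotation":[0,0,0]},{"grip":2,"dp":[0.8,0,0],"rotation":[0,0,0]}]'
python3 -m creep '[{"grip":2,"dp":[0,0,0],"rotation":[0,0,0]}]'
```

```text
time: 6.8
tool_pos: [0.6267, 0.1807, 0.1587]
tcp_rot: [2.095, 0.253, -2.092]
wrist_force: [-1.2, -0.2, 3.2]
width: 0.309
time: 6.88
tool_pos: [0.6267, 0.1807, 0.1586]
tcp_rot: [2.095, 0.254, -2.092]
wrist_force: [-1.7, 0.5, 4.4]
width: 0.31
```

```bash
python3 -m creep '[{"grip":2,"dp":[0.2,0,0],"rotation":[0,0,0]},{"grip":2,"dp":[0.4,0,0],"rotation":[0,0,0]},{"grip":2,"dp":[0.5,0,0],"rotation":[0,0,0]},{"grip":2,"dp":[0.5,0,0],"rotation":[0,0,0]}]'
python3 -m creep '[{"grip":2,"dp":[0,0,0],"rotation":[0,0,0]},{"grip":2,"dp":[0,0,0],"rotation":[0,0,0]}]'
```

```text
time: 7.22
tool_pos: [0.6269, 0.1808, 0.1553]
tcp_rot: [2.096, 0.254, -2.091]
wrist_force: [-3.8, -0.2, 10.9]
width: 0.31
time: 7.38
tool_pos: [0.6269, 0.1808, 0.1553]
tcp_rot: [2.096, 0.254, -2.091]
wrist_force: [-3.9, -0.5, 10.9]
width: 0.312
```

```bash
python3 -m creep '[{"grip":2,"dp":[0.2,0,0],"rotation":[0,0,0]},{"grip":2,"dp":[0.3,0,0],"rotation":[0,0,0]},{"grip":2,"dp":[0.3,0,0],"rotation":[0,0,0]},{"grip":2,"dp":[0.3,0,0],"rotation":[0,0,0]}]'
python3 - <<'E'
from h import *
p,d=bot.read_camera("wrist");cv2.imwrite("pics/w7.png",p[:,:,::-1])
p,d=bot.read_camera("scene");cv2.imwrite("pics/scene7.png",cv2.resize(p[200:380,380:580,::-1],None,fx=3,fy=3))
goto()
E
```

```text
time: 7.72
tool_pos: [0.6273, 0.1809, 0.1551]
tcp_rot: [2.098, 0.254, -2.089]
wrist_force: [-8.8, -1.2, 23.1]
width: 0.31
t 7.8167 pos [0.6273 0.1809 0.1551] F [-7.66 -1.69 22.94] w 0.315
R [[0.004, 0.239, -0.971], [0.001, -0.971, -0.239], [-1.0, 0.0, -0.004]]
tilt fix rotvec(tool) [ 0.     -0.004  -0.0001]
```

View pics/w7.png

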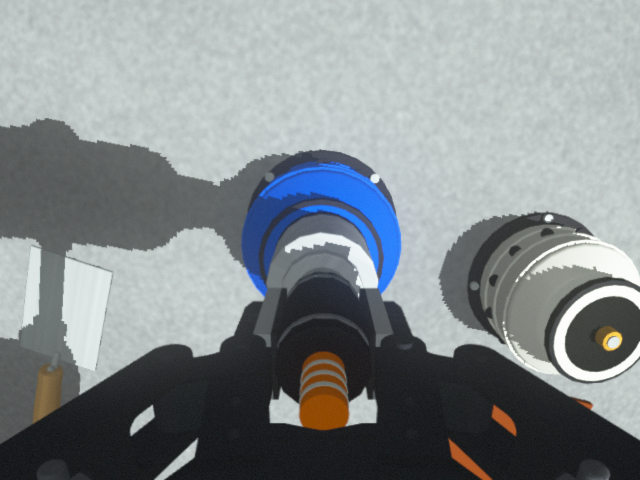

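View pics/scene7.png

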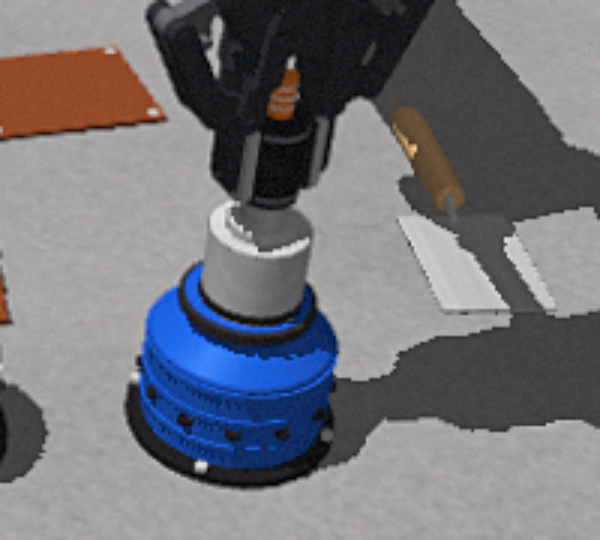

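The pad is on its stop: force rose to 23 N with no further travel. The orange rod stands out at (324,390) in the wrist view. Now I'll lift straight off and measure the rod.

```bash
python3 -m creep '[{"grip":2,"dp":[-0.5,0,0],"rotation":[0,0,0]},{"grip":2,"dp":[-1.5,0,0],"rotation":[0,0,0]},{"grip":2,"dp":[-3.5,0,0],"rotation":[0,0,0]},{"grip":2,"dp":[-6,0,0],"rotation":[0,0,0]},{"grip":2,"dp":[-8,0,0],"rotation":[0,0,0]}]'
python3 - <<'E'
from h import *
p,d=bot.read_camera("wrist");cv2.imwrite("pics/w8.png",p[:,:,::-1])
goto((.478,-.004,.225))
E
```

```text
time: 8.23
tool_pos: [0.6257, 0.1804, 0.2296]
tcp_rot: [2.092, 0.253, -2.095]
wrist_force: [0.6, 0.2, -2.2]
width: 0.312
t 8.2833 pos [0.6282 0.181  0.2351] F [1.41 0.23 1.56] w 0.313
R [[0.007, 0.238, -0.971], [0.002, -0.971, -0.238], [-1.0, -0.0, -0.007]]
tilt fix rotvec(tool) [ 0.     -0.0069  0.0001]
(0.478, -0.004, 0.225) dp cm [ 0.87 14.39 19.01]
```

View pics/w8.png

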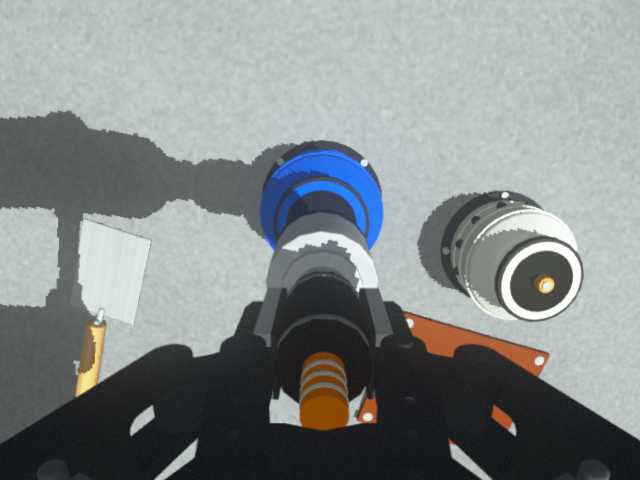

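The rod stays out after lift-off and the gauge has not shifted in the jaws. Now I'll carry it to the plate.

```bash
python3 -m creep '[{"grip":2,"dp":[0,2,2.5],"rotation":[0,0,0]},{"grip":2,"dp":[0,4.5,6],"rotation":[0,0,0]},{"grip":2,"dp":[0,7,9.3],"rotation":[0,0,0]},{"grip":2,"dp":[0,9.5,12.5],"rotation":[0,0,0]},{"grip":2,"dp":[0,12,15.8],"rotation":[0,0,0]}]'
python3 -m creep '[{"grip":2,"dp":[0,1.2,1.6],"rotation":[0,0,0]},{"grip":2,"dp":[0,2.3,3],"rotation":[0,0,0]},{"grip":2,"dp":[0,2.3,3],"rotation":[0,0,0]},{"grip":2,"dp":[0,2.3,3],"rotation":[0,0,0]}]'
python3 - <<'E'
from h import *
goto((.476,0,.225),(.476,0,.0834))
E
```

```text
time: 8.7
tool_pos: [0.4993, 0.0252, 0.2277]
tcp_rot: [2.091, 0.254, -2.095]
wrist_force: [-0.3, -0.7, -1.4]
width: 0.31
time: 9.03
tool_pos: [0.4769, -0.0037, 0.2284]
tcp_rot: [2.094, 0.252, -2.095]
wrist_force: [-0.0, 1.2, -2.1]
width: 0.311
t 9.0333 pos [ 0.4769 -0.0037  0.2284] F [-0.04  1.18 -2.09] w 0.311
R [[-0.0, 0.237, -0.972], [0.0, -0.972, -0.237], [-1.0, -0.0, 0.0]]
tilt fix rotvec(tool) [0.     0.0003 0.0005]
(0.476, 0, 0.225) dp cm [ 0.34 -0.38 -0.  ]
(0.476, 0, 0.0834) dp cm [ 1.45e+01 -3.70e-01 -1.00e-02]
```

```bash
python3 -m creep '[{"grip":2,"dp":[2,-0.4,0],"rotation":[0,0,0]},{"grip":2,"dp":[5,-0.4,0],"rotation":[0,0,0]},{"grip":2,"dp":[8,-0.4,0],"rotation":[0,0,0]},{"grip":2,"dp":[10.5,-0.4,0],"rotation":[0,0,0]},{"grip":2,"dp":[12,-0.4,0],"rotation":[0,0,0]}]'
python3 -m creep '[{"grip":2,"dp":[0.6,0,0],"rotation":[0,0,0]},{"grip":2,"dp":[1,0,0],"rotation":[0,0,0]},{"grip":2,"dp":[1,0,0],"rotation":[0,0,0]},{"grip":2,"dp":[1,0,0],"rotation":[0,0,0]}]'
python3 - <<'E'
from h import *
goto((.476,0,.0834))
p,d=bot.read_camera("scene");cv2.imwrite("pics/scene9.png",cv2.resize(p[180:340,220:420,::-1],None,fx=4,fy=4)[:600])
E
```

```text
time: 9.45
tool_pos: [0.4751, 0.0018, 0.1056]
tcp_rot: [2.089, 0.256, -2.098]
wrist_force: [-0.9, -0.1, -2.6]
width: 0.31
time: 9.78
tool_pos: [0.4778, 0.001, 0.1002]
tcp_rot: [2.095, 0.254, -2.091]
wrist_force: [0.4, -0.5, -2.2]
width: 0.308
t 9.7833 pos [0.4778 0.001  0.1002] F [ 0.37 -0.45 -2.17] w 0.308
R [[0.002, 0.239, -0.971], [-0.0, -0.971, -0.239], [-1.0, 0.0, -0.002]]
tilt fix rotvec(tool) [ 0.     -0.0017 -0.0004]
(0.476, 0, 0.0834) dp cm [1.68 0.05 0.2 ]
```

View pics/scene9.png

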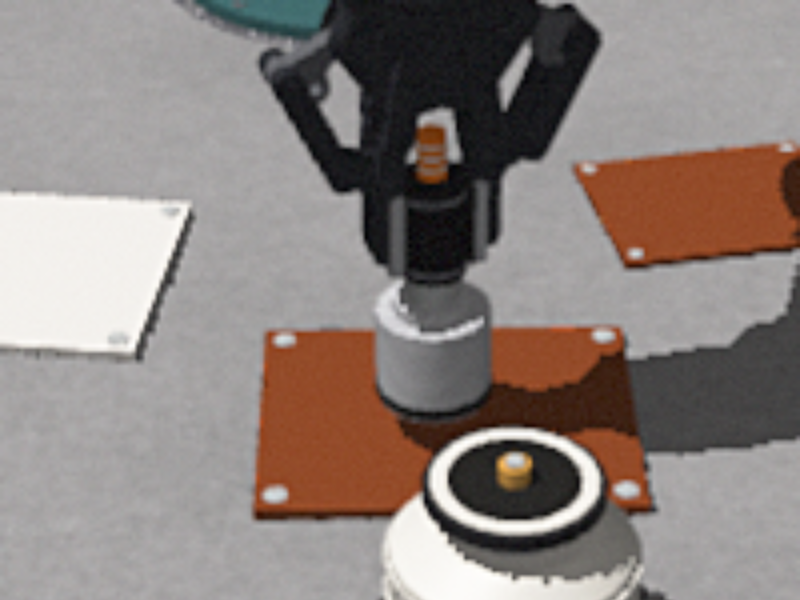

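The gauge is about 17 mm above the plate, upright with the rod out, so I'll lower it slowly.

```bash
python3 -m creep '[{"grip":2,"dp":[0.4,0,0],"rotation":[0,0,0]},{"grip":2,"dp":[0.8,0,0],"rotation":[0,0,0]},{"grip":2,"dp":[1.1,0,0],"rotation":[0,0,0]},{"grip":2,"dp":[1.3,0,0],"rotation":[0,0,0]},{"grip":2,"dp":[1.3,0,0],"rotation":[0,0,0]}]'
python3 -m creep '[{"grip":2,"dp":[0,0,0],"rotation":[0,0,0]},{"grip":2,"dp":[0,0,0],"rotation":[0,0,0]},{"grip":2,"dp":[0,0,0],"rotation":[0,0,0]}]'
```

```text
time: 10.25
tool_pos: [0.4761, 0.0007, 0.0857]
tcp_rot: [2.093, 0.253, -2.095]
wrist_force: [0.7, 0.6, -2.0]
width: 0.31
time: 10.5
tool_pos: [0.4767, 0.0007, 0.0864]
tcp_rot: [2.094, 0.253, -2.093]
wrist_force: [0.5, -0.3, -2.2]
width: 0.31
```

```bash
python3 -m creep '[{"grip":2,"dp":[0.1,0,0],"rotation":[0,0,0]},{"grip":2,"dp":[0.2,0,0],"rotation":[0,0,0]},{"grip":2,"dp":[0.25,0,0],"rotation":[0,0,0]},{"grip":2,"dp":[0.25,0,0],"rotation":[0,0,0]},{"grip":2,"dp":[0.25,0,0],"rotation":[0,0,0]}]'
python3 -m creep '[{"grip":2,"dp":[0.05,0,0],"rotation":[0,0,0]},{"grip":2,"dp":[0.05,0,0],"rotation":[0,0,0]}]'
```

```text
time: 10.92
tool_pos: [0.4765, 0.0007, 0.0837]
tcp_rot: [2.093, 0.253, -2.094]
wrist_force: [-0.8, 0.5, -1.3]
width: 0.308
time: 11.08
tool_pos: [0.4767, 0.0007, 0.0835]
tcp_rot: [2.094, 0.253, -2.093]
wrist_force: [-0.6, 0.3, -0.2]
width: 0.315
```

Contact: the wrist force went from -2.2 to about 0. I'll nudge down slightly more, then open.

```bash
python3 -m creep '[{"grip":2,"dp":[0.03,0,0],"rotation":[0,0,0]},{"grip":2,"dp":[0.03,0,0],"rotation":[0,0,0]},{"grip":3.5,"dp":[0.03,0,0],"rotation":[0,0,0]},{"grip":5,"dp":[0,0,0],"rotation":[0,0,0]},{"grip":6.5,"dp":[0,0,0],"rotation":[0,0,0]}]' 20
python3 -m creep '[{"grip":8.5,"dp":[0,0,0],"rotation":[0,0,0]},{"grip":8.5,"dp":[0,0,0],"rotation":[0,0,0]},{"grip":8.5,"dp":[0,0,0],"rotation":[0,0,0]},{"grip":8.5,"dp":[0,0,0],"rotation":[0,0,0]},{"grip":8.5,"dp":[0,0,0],"rotation":[0,0,0]}]'
python3 -m creep '[{"grip":8.5,"dp":[0,0,0],"rotation":[0,0,0]},{"grip":8.5,"dp":[0,0,0],"rotation":[0,0,0]}]'
python3 - <<'E'
from h import *
goto()
p,d=bot.read_camera("wrist");cv2.imwrite("pics/w10.png",p[:,:,::-1])
E
```

```text
time: 11.5
tool_pos: [0.4769, 0.0006, 0.0834]
tcp_rot: [2.094, 0.253, -2.093]
wrist_force: [-0.1, -0.3, 0.1]
width: 0.68
time: 11.92
tool_pos: [0.4766, 0.0007, 0.0833]
tcp_rot: [2.094, 0.253, -2.094]
wrist_force: [0.3, 1.1, 0.1]
width: 0.993
time: 12.08
tool_pos: [0.4766, 0.0007, 0.0833]
tcp_rot: [2.093, 0.253, -2.094]
wrist_force: [-0.2, 0.1, 1.1]
width: 0.995
t 12.0833 pos [0.4766 0.0007 0.0833] F [-0.19  0.07  1.15] w 0.995
R [[-0.0, 0.239, -0.971], [-0.0, -0.971, -0.239], [-1.0, -0.0, 0.0]]
tilt fix rotvec(tool) [0. 0. 0.]
```

View pics/w10.png

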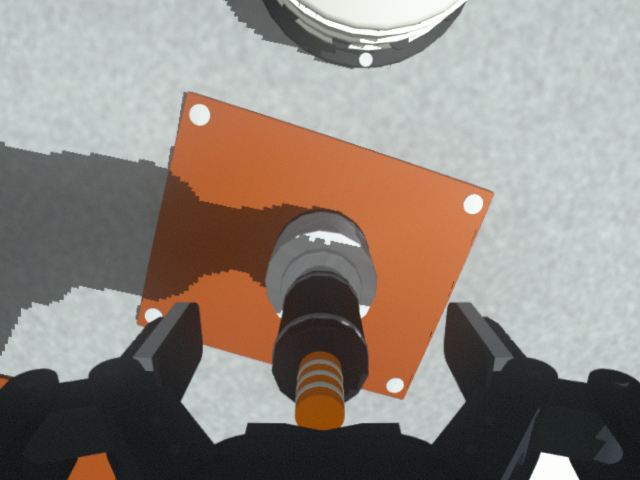

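The gauge is released and standing on the plate with its rod out, and the jaws are wide open. I'll raise the arm clear.

```bash
python3 -m creep '[{"grip":8.5,"dp":[-1,0,0],"rotation":[0,0,0]},{"grip":8.5,"dp":[-3,0,0],"rotation":[0,0,0]},{"grip":8.5,"dp":[-6,0,0],"rotation":[0,0,0]},{"grip":8.5,"dp":[-9,0,0],"rotation":[0,0,0]},{"grip":8.5,"dp":[-12,0,0],"rotation":[0,0,0]}]'
python3 -m creep '[{"grip":8.5,"dp":[-2,0,0],"rotation":[0,0,0]},{"grip":8.5,"dp":[-2,0,0],"rotation":[0,0,0]},{"grip":8.5,"dp":[-2,0,0],"rotation":[0,0,0]},{"grip":8.5,"dp":[-2,0,0],"rotation":[0,0,0]}]'
python3 - <<'E'
from h import *
goto()
for n,b in(("scene",(310,205,345,245)),("side",(300,175,345,235))):
    C=cal(n);p,d=bot.read_camera(n)
    q=p[160:320,230:430] if n=="scene" else p[170:320,240:400]
    cv2.imwrite(f"pics/{n}11.png",cv2.resize(q[:,:,::-1],None,fx=3.7,fy=3.7))
    x0,y0,x1,y1=b
    m=cv2.inRange(cv2.cvtColor(p,cv2.COLOR_RGB2HSV)[y0:y1,x0:x1],(3,170,110),(18,255,255))
    ys,xs=np.where(m);v=ys.min()+y0;u=xs[ys==ys.min()].mean()+x0
    print(n,'top px',u,v,'pt by depth',[pt(C,u,v+k,d[v+k,int(round(u))]).round(4).tolist() for k in(1,2,3)],'bottom v',ys.max()+y0)
E
```

```text
time: 12.55
tool_pos: [0.4762, 0.0007, 0.2051]
tcp_rot: [2.093, 0.253, -2.094]
wrist_force: [0.7, 0.4, 0.5]
width: 0.997
time: 12.88
tool_pos: [0.476, 0.0007, 0.2229]
tcp_rot: [2.093, 0.253, -2.094]
wrist_force: [-0.4, -0.4, 0.5]
width: 0.997
t 12.8833 pos [0.476  0.0007 0.2229] F [-0.36 -0.39  0.54] w 0.997
R [[-0.001, 0.238, -0.971], [0.0, -0.971, -0.238], [-1.0, -0.0, 0.001]]
tilt fix rotvec(tool) [0.     0.0006 0.0002]
scene top px 325.0 221 pt by depth [[0.4787, -0.0033, 0.1295], [0.4807, -0.0034, 0.1289], [0.4838, -0.0037, 0.1288]] bottom v 234Traceback (most recent call last):
  File "<stdin>", line 9, in <module>
    return umr_minimum(a, axis, None, out, keepdims, initial, where)
ValueError: zero-size array to reduction operation minimum which has no identity
```

View pics/scene11.png

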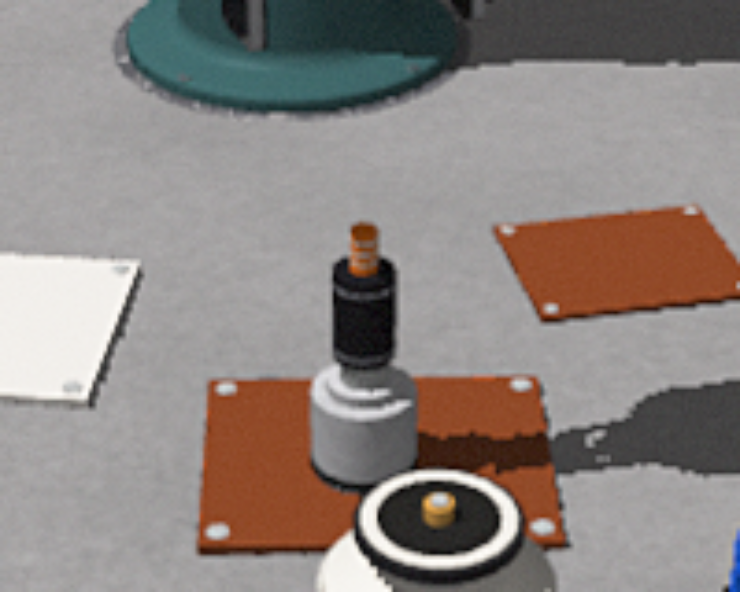

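View pics/side11.png

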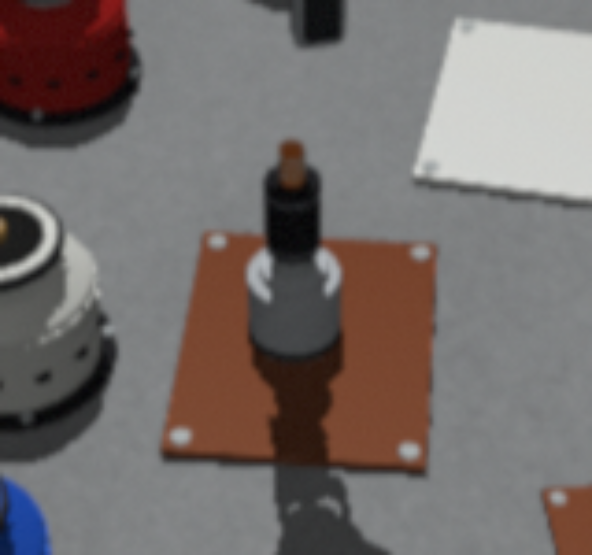

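The rod's top is at z ≈ 0.129 and the barrel's top at 0.110, so about 18–19 mm is showing. The gauge stands upright within the plate and nothing touches it, so I'm handing in.

```bash
python3 -c "
from workcell import bot
print(bot.finish_job())"
```

```text
the job is handed in; nothing more can be done
None
```

I pressed the gauge fully home on the blue reservoir's valve, then set it down and released it upright on the larger orange-brown plate with the rod still out. The job was handed in at about 13 s.

- **Pressing:** the pad reached its stop. The wrist force rose to about 23 N with no further travel, and the wrist view showed the rod out.
- **Setting down:** the gauge touched the plate softly, with the wrist force going from about -2.2 N to 0 before I opened the jaws.
- **Last checks:** the scene camera puts the rod's top at z ≈ 0.129 m. With the barrel's top at 0.110 m (the standing height you gave), about 18–19 mm of rod is showing. The gauge looked upright and well inside the plate in both views, with the gripper about 14 cm above its release height and touching nothing.
- **Failed check:** the side camera's colour mask found no pixels in the shaded rod, so the rod length was measured from the scene camera only. The side picture itself shows the rod out and the gauge upright.

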